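# Lay out the next lathe job on the setting-out board

### The arm

A 6-joint arm with a two-finger parallel gripper is mounted at the origin on the work surface. World frame = base frame: x ahead of the robot, y to its left, z up, the work surface at z = 0. Lengths are in m, angles in degrees, forces in N, time in s.
With the tool pointing down it reaches from about 0.4 to 0.825 m from the base axis. Payload 7 kg.
Tool frame: the origin (TCP) lies at the very end of the fingers, on their centre line; the grasp point (between the pads) lies 19 mm behind it; x points along the fingers, z is the direction in which the jaws open and shut, and the axes are right-handed (so a half turn about x gives the same grasp; the last joint's range is limited). The gripper opens to 88 mm and grips with 3 to 60 N. Pads are 19 mm wide; open, the fingers measure 130 mm over their backs; the gripper's body (78 mm by 193 mm) begins 47 mm behind the grasp point.
Start: joints at [16.507, 20.546, 0.682, 0, -70.136, -16.507], TCP at [0.675, -0, 0.227] pointing down, gripper open.
Joint ranges: [-176.03, 176.03], [-82.01, 121.73], [-58.28, 71.71], [-173.87, 95.51], [-174.79, -0.11], [-173.66, 173.66]. Speed limits (degrees/s): [136.94, 136.94, 172.46, 180, 180, 180].

### API

Orientations are given as [roll, pitch, yaw] about the fixed x, y, z axes, in that order (R = Rz(yaw) Ry(pitch) Rx(roll)).
In Python, from plant import * gives the robot as it stands.
- The arm moves only by the tool arm_command, never from a script. Its argument "commands" is one flat list of numbers, 5 for each row, row after row: the shift along the tool's x, y, z in mm, then the turn about the tool's x in degrees, then the opening in per cent of the stroke, from 0 (shut) to 100 (fully open). A call has 1 to 5 rows; each row shifts and turns the pose as measured when the row begins, along the tool's axes as they then stand; what a row does not reach is not made up. A row lasts 1/8 s, in which the tool goes at most 62.5 mm and 10.7 degrees, less where a joint would pass 70% of its speed; a pose out of reach is approached as far as the arm can. A call is refused whole if a number of a shift passes 62.5 or a number of a turn 10.7, either way. A call with a gripper value outside its range is refused whole. The fingers move at their own pace and stop on an object; the grip force is fixed at half the most. Time passes only in rows, so rows that do not move let the fingers close. It gives the time, the measured TCP pose, the force and the opening at its end, in the units of the state.
- get_obs(): the state, without advancing time (a new reading comes with each control period).
- snapshot(name): name is "scene" or "side" or "wrist"; returns a dict with "frame" (400x640x3 uint8, blue, green, red), "fov_y" (degrees; the focal length in pixels is half the picture's height over the tangent of half this angle, whatever the lens; pixels are square), "cx", "cy" (the principal point, pixels), "world_to_cam" (4x4, takes a point from world to camera coordinates). Camera axes: x right, y up, looking along -z (the intrinsics and any distortion apply to the point x, -y, -z); pixel columns grow to the right and rows downward; lengths in m; the calibration is good to about 2 mm. A picture is of the moment at which its call begins. There is no depth.
- close_job(): hands the job in, once; it reports no verdict.
The state is a dict: "clock": time; "joint_pos": joint angles; "qvel": joint speeds; "tau": joint torques, N m; "tool_pos": TCP position; "orientation": TCP orientation; "force": force on the tool from outside, world axes, zero at the start; "moment": the same for the moment, N m; "opening": finger opening in m.
Only numpy, scipy, OpenCV 4.12 (cv2) and the standard library are available. Lean on these libraries where they do the work, as an engineer would, in place of code of your own. Each camera call takes 0.05 s, during which the arm holds its last target. There are 200 camera calls.

### The job

Lay out the next turning job on the beige board. Stack on the steel faceplate, centred one on another: the dark walnut blank, the pale beech blank on it, the brass pad on top. Put the black tool holder on the board's cross midway between faceplate and live centre, square to the board with its steel nose pointing away from the robot, and stand the blue gauge on the board straight ahead of the nose, 20 mm clear of its tip; leave the red blank and the yellow tin where they are.

Things in the scene. Friction and masses are not known exactly. Their poses are not given: they have to be found in the camera images.
- mark (a point): Where the lines of the thin black cross meet, on the top face of the flat beige setting-out board (fixed, 10 mm thick; this point is 10 mm above the bench). The y axis runs along the board's 540 mm length (270 mm to either side); x points away from the robot, turned up to 0.12 rad; the board reaches 65 mm to -x and 125 mm to +x. Faceplate and live centre are fixed on it 200 mm from the cross along y, one on either side, either way round.
- faceplate: Bright steel disc, 100 mm in diameter, 14 mm high, four dark holes near its edge, fixed flat on the board. Origin at the centre of its underside (on the board's top); flat top 14 mm higher, 24 mm above the bench.
- centre: Live centre: dark steel, round, 52 mm in diameter with a red band, a cone on top pointing up, 58 mm high, fixed on the board. Origin at the centre of its underside (on the board's top).
- walnut_mid (a point): Very dark brown round wood blank, loose, 66 mm in diameter, 30 mm high, flat. Point at its middle, 15 mm above its underside. The axes' z points up. 
- beech_mid (a point): Pale straw-coloured round wood blank, loose, 60 mm in diameter, 24 mm high, flat. Point at its middle, 12 mm above its underside. The axes' z points up. 
- pad_mid (a point): Small brass disc (pressure pad) with a dark dimple on top, loose, 40 mm in diameter, 24 mm high. Point at its middle, 12 mm above its underside. The axes' z points up. 
- holder_mid (a point): Black steel tool-holder block, loose, about 0.4 kg: 50 mm along its x, 36 mm along y, 30 mm high, two steel screw heads on top 5 mm higher. A steel nose 10 mm wide sticks out of its +x face, its tip 42 mm from the point along x. Point at the block's middle, 15 mm above its underside. x points along the nose, z up. At the start the nose points away from the robot within 1.2 rad.
- gauge_mid (a point): Blue round setting gauge with a white band, loose, 32 mm in diameter and 34 mm high, with a steel button 24 mm in diameter and 6 mm high on top (40 mm in all). Point on its axis 20 mm above its underside. Its place: 78 mm from the holder's point along the holder's x. The axes' z points up. 
- padauk_mid (a point): Red round wood blank, loose, 66 mm in diameter, 30 mm high: to be left alone. Point at its middle, 15 mm above the bench.
- tin_mid (a point): Yellow wax tin with a whitish lid, loose, 56 mm in diameter, 45 mm high: to be left alone. Point at its middle, 22 mm above the bench.
There are look-alikes about, which are no part of the job. Of the things that look like the part that bears holder_mid, take the one that is farthest from the robot's base at the start.

How it is judged:
By the outcome, as a careful person would: the job done as asked, in the order asked, and still so for the second after the job is handed in, with the robot touching nothing.
It also fails if it takes over 122 s, if anything falls off the work surface, if the arm or the gripper's body presses on something with over 40 N, if the wrist force passes 120 N, or if a joint passes its speed limit or range.

## Working session

There is one attempt and no reset: what is moved stays moved. The work goes in short steps, Python scripts to look and compute and a tool call to move; the robot and the scene stay as the last step left them, time stands still between calls to the robot, and variables do not carry over. Pictures are saved under pics/ and viewed, about 12 in all and at most 16, crops included, and the job is handed in when it is done.

Besides the shell and the picture viewer there is one more tool, called after ">>>" as name(argument=value, ...) on one line, values as JSON. arm_command: Moves the arm, as the interface text tells. Its arguments: {"type":"object","properties":{"commands":{"type":"array"}},"required":["commands"]}

```bash
ls; mkdir -p pics; python3 - <<'E'
from plant import *
import cv2,numpy as np
o=get_obs();print(o)
for n in("scene","side","wrist"):
    s=snapshot(n);cv2.imwrite(f"pics/{n}0.png",s["frame"]);print(n,s["fov_y"],s["cx"],s["cy"],np.round(s["world_to_cam"],4).tolist(),[k for k in s])
E
```

```text
pics
{'clock': 0.0, 'joint_pos': array([ 1.65061697e+01,  2.05927800e+01,  6.34102738e-01, -1.82816299e-02,
       -7.01357520e+01, -1.65068341e+01]), 'qvel': array([-0.05545203,  0.05479913, -0.04983341,  0.0200612 ,  0.05574388,
        0.05309102]), 'tau': array([-8.00930356e-04, -5.82726967e+01,  2.93058443e+01,  6.99745238e+00,
        6.93249181e-03, -2.06530804e-04]), 'tool_pos': array([ 6.74519071e-01, -4.49904899e-05,  2.25615787e-01]), 'orientation': array([   6.19347569,   89.90401904, -173.81341487]), 'force': array([ 0.85242901,  0.25644467, -0.29459919]), 'moment': array([-0.00691483,  0.03394393, -0.02826864]), 'opening': 0.08751939809808089}
scene 47.02802611609451 334.0753654942157 194.2799888808402 [[0.1587, 0.9873, -0.0064, -0.0927], [-0.6482, 0.1091, 0.7536, 0.2876], [0.7448, -0.1154, 0.6573, -1.5806], [0.0, 0.0, 0.0, 1.0]] ['frame', 'fov_y', 'cx', 'cy', 'world_to_cam']
side 55.043111215323464 320.320163076769 202.33806283530478 [[0.9388, -0.3444, -0.0043, -0.4472], [0.2428, 0.6528, 0.7176, -0.1332], [-0.2443, -0.6747, 0.6964, -0.8136], [0.0, 0.0, 0.0, 1.0]] ['frame', 'fov_y', 'cx', 'cy', 'world_to_cam']
wrist 69.64272593074129 325.00938772550955 207.06526273381772 [[-1.0, -0.001, 0.001, 0.6737], [0.0006, -0.9548, -0.2972, 0.0379], [0.0012, -0.2972, 0.9548, -0.391], [0.0, 0.0, 0.0, 1.0]] ['frame', 'fov_y', 'cx', 'cy', 'world_to_cam']
```

View pics/scene0.png

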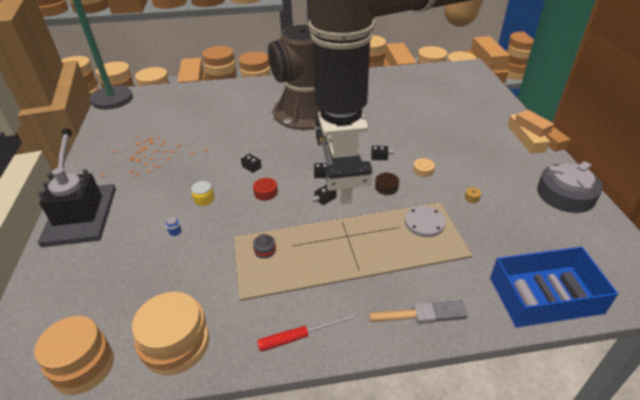

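View pics/side0.png

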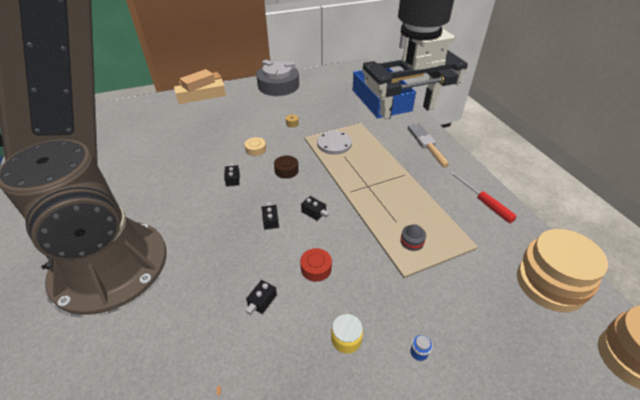

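View pics/wrist0.png

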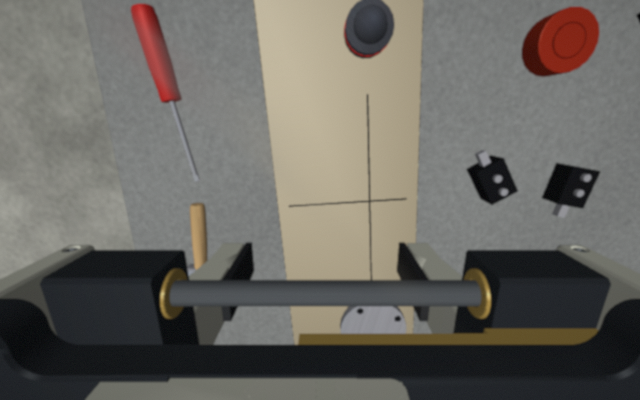

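```bash
cat > h.py <<'E'
from plant import *
import cv2,numpy as np
def K(s):
    f=200/np.tan(np.radians(s["fov_y"])/2); return np.array([[f,0,s["cx"]],[0,f,s["cy"]],[0,0,1]])
def px2w(s,uv,z):
    W=np.array(s["world_to_cam"]);R,t=W[:3,:3],W[:3,3];c=-R.T@t
    uv=np.atleast_2d(np.array(uv,float));k=K(s)
    d=np.c_[(uv[:,0]-k[0,2])/k[0,0],-(uv[:,1]-k[1,2])/k[1,1],-np.ones(len(uv))]@R
    return c+d*((z-c[2])/d[:,2])[:,None]
def w2px(s,P):
    W=np.array(s["world_to_cam"]);q=np.atleast_2d(P)@W[:3,:3].T+W[:3,3]
    k=K(s);return np.c_[k[0,2]+k[0,0]*q[:,0]/-q[:,2],k[1,2]-k[1,1]*q[:,1]/-q[:,2]]
E
python3 - <<'E'
from h import *
np.set_printoptions(precision=4,suppress=True)
S={n:snapshot(n) for n in("scene","side","wrist")}
for n in S: print(n,"cam",-np.array(S[n]["world_to_cam"])[:3,:3].T@np.array(S[n]["world_to_cam"])[:3,3], "tcp px",w2px(S[n],get_obs()["tool_pos"]))
P={"scene":dict(cross=(348,238,.01),bA=(235,241,.01),bB=(458,206,.01),bC=(469,258,.01),bD=(243,291,.01),fp=(425,219,.024),cen=(264,236,.068),wal=(387,179,.03),bee=(424,164,.024),pad=(473,192,.024),red=(265,185,.03),tin=(203,187,.045),gauge=(173,221,.04),h1=(252,160,.03),h2=(380,150,.03),h3=(325,193,.03)),
"side":dict(cross=(370,186,.01),bA=(305,136,.01),bB=(362,125,.01),bC=(475,245,.01),bD=(404,272,.01),fp=(334,140,.024),cen=(414,229,.068),wal=(286,162,.03),bee=(255,143,.024),pad=(292,118,.024),red=(316,258,.03),tin=(347,325,.045),gauge=(422,342,.04),h1=(261,292,.03),h2=(232,170,.03),h3=(313,204,.03),h4=(270,212,.03)),
"wrist":dict(cross=(369,201,.01),cen=(370,20,.068),red=(568,38,.03),h3=(493,180,.03),h4=(575,187,.03))}
for k in P["side"]:
    print(k,*[ (n,px2w(S[n],P[n][k][:2],P[n][k][2])[0][:2]) for n in P if k in P[n]])
E
```

```text
scene cam [ 1.3783 -0.1223  0.8215] tcp px [[340.46   184.0347]]
side cam [ 0.2533 -0.616   0.6603] tcp px [[407.0126 112.1283]]
wrist cam [ 0.6743 -0.0793  0.3844] tcp px [[323.9281 254.3508]]
cross ('scene', array([0.6234, 0.0279])) ('side', array([0.6204, 0.026 ])) ('wrist', array([0.6145, 0.0285]))
bA ('scene', array([ 0.5883, -0.2425])) ('side', array([0.5361, 0.2946]))
bB ('scene', array([0.5582, 0.331 ])) ('side', array([0.7186, 0.2892]))
bC ('scene', array([0.7319, 0.2923])) ('side', array([ 0.7513, -0.2287]))
bD ('scene', array([ 0.7409, -0.2251])) ('side', array([ 0.5715, -0.238 ]))
fp ('scene', array([0.6043, 0.2255])) ('side', array([0.6013, 0.227 ]))
cen ('scene', array([ 0.64  , -0.1691])) ('side', array([ 0.6152, -0.1838])) ('wrist', array([ 0.6312, -0.1686]))
wal ('scene', array([0.4429, 0.1687])) ('side', array([0.4421, 0.1701]))
bee ('scene', array([0.3876, 0.2913])) ('side', array([0.3862, 0.2917]))
pad ('scene', array([0.5266, 0.3818])) ('side', array([0.5232, 0.3808]))
red ('scene', array([ 0.4132, -0.1602])) ('side', array([ 0.4097, -0.1562])) ('wrist', array([ 0.4091, -0.1625]))
tin ('scene', array([ 0.4126, -0.3207])) ('side', array([ 0.4075, -0.3222]))
gauge ('scene', array([ 0.5254, -0.3872])) ('side', array([ 0.5152, -0.3922]))
h1 ('scene', array([ 0.2946, -0.1919])) ('side', array([ 0.2844, -0.1959]))
h2 ('scene', array([0.3082, 0.1814])) ('side', array([0.3017, 0.187 ]))
h3 ('scene', array([ 0.4725, -0.006 ])) ('side', array([ 0.4564, -0.0047])) ('wrist', array([ 0.4634, -0.0048]))
h4 ('side', array([0.355, 0.005])) ('wrist', array([0.3582, 0.0041]))
```

Candidates (side px):
- Holder: black blocks at (232,175), (270,215), (313,208) and (261,297). Their ranges from the base are about 0.36, 0.36, 0.46 and 0.34 m, so I take (313,208).
- Walnut: dark disc (286,165). The red one at (316,262) is the padauk and stays.
- Beech: (255,145). The big blank stacks at the bench edge are much larger.
- Pad: (292,120).
- Gauge: blue (422,346). The tin is yellow.

First I hover over the walnut.

>>> arm_command(commands=[18,-34,46,0,100,18,-34,46,0,100,18,-34,46,0,100,18,-34,46,0,100,18,-34,46,0,100])

```text
clock: 0.92
tool_pos: [0.4424, 0.1726, 0.1335]
orientation: [-163.3, 89.8, 16.4]
force: [0.3, 1.1, 0.1]
opening: 0.0879
```

>>> arm_command(commands=[0,0,0,0,100])

```text
clock: 1.05
tool_pos: [0.4393, 0.1737, 0.1328]
orientation: [-170.5, 89.9, 9.4]
force: [0.4, 0.3, 1.1]
opening: 0.0875
```

```bash
cat >> h.py <<'E'
np.set_printoptions(precision=4,suppress=True)
from scipy.spatial.transform import Rotation as Ro
def pose():
    o=get_obs();return o["tool_pos"],Ro.from_euler("xyz",o["orientation"],degrees=True).as_matrix(),o
def totool(dw):  # world mm -> tool mm
    return np.round(pose()[1].T@np.array(dw),1)
E
python3 - <<'E'
from h import *
s=snapshot("wrist");cv2.imwrite("pics/w1.png",s["frame"]);p,R,o=pose();print(p,R,o["clock"])
S=snapshot("side");cv2.imwrite("pics/s1.png",S["frame"])
print(w2px(s,[p,[.443,.169,.03]]))
a=cv2.resize(S["frame"][100:300,200:480],None,fx=2,fy=2,interpolation=3)
b=s["frame"];c=np.zeros((800,640,3),np.uint8);c[:400]=b;c[400:]=cv2.resize(a,(560,400)).__class__(()) if 0 else np.pad(a,((0,0),(0,80),(0,0)))
cv2.imwrite("pics/c1.png",cv2.resize(c,(480,600)))
E
```

```text
[0.441  0.1735 0.1335] [[ 0.0026 -0.002  -1.    ]
 [ 0.0008 -1.      0.002 ]
 [-1.     -0.0008 -0.0026]] 1.1
[[321.089  254.6225]
 [320.5858 200.2962]]
```

View pics/c1.png

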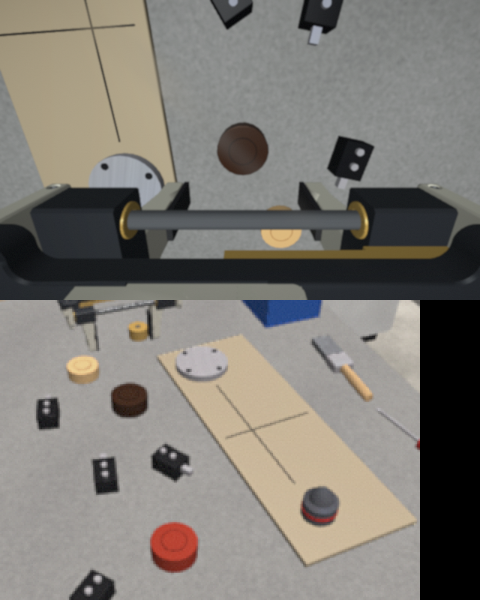

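The crop shows the walnut at wrist px (324,199), almost under the TCP. In the side view the chosen holder sits next to the board with its nose toward it. Next: a cylinder-silhouette fit for exact offsets.

```bash
cat >> h.py <<'E'
def mask(f,seed,tol):
    lab=cv2.cvtColor(cv2.GaussianBlur(f,(3,3),0),cv2.COLOR_BGR2LAB).astype(float)*[.6,1,1]
    u,v=map(int,seed);m0=np.median(lab[v-4:v+5,u-4:u+5].reshape(-1,3),0)
    m=(np.linalg.norm(lab-m0,axis=2)<tol).astype(np.uint8)
    m=cv2.morphologyEx(m,cv2.MORPH_OPEN,np.ones((3,3)))
    n,l=cv2.connectedComponents(m);m=(l==l[v,u]).astype(np.uint8)
    c=max(cv2.findContours(m,cv2.RETR_EXTERNAL,cv2.CHAIN_APPROX_NONE)[0],key=cv2.contourArea)
    return cv2.convexHull(c)
def cen(c): M=cv2.moments(c);return np.array([M["m10"],M["m01"]])/M["m00"]
def cyl(s,seed,z0,z1,d,tol=25):
    """centre xy of upright cylinder from its silhouette; also areas"""
    c=mask(s["frame"],seed,tol);g=cen(c);a=np.linspace(0,2*np.pi,72)
    p=px2w(s,seed,z1)[0][:2]
    for _ in range(8):
        P=np.vstack([np.c_[p[0]+d/2*np.cos(a),p[1]+d/2*np.sin(a),0*a+z] for z in(z0,z1)])
        h=cv2.convexHull(w2px(s,P).astype(np.float32));q=cen(h)
        p=p+(px2w(s,g,z1)-px2w(s,q,z1))[0][:2]
    return p,cv2.contourArea(c),cv2.contourArea(h),g
def off(world_xy,s):
    """tool-frame y,z offset (mm) of world point from TCP, at this reading"""
    t,R,o=pose();return (R.T@(np.r_[world_xy,t[2]]-t))[1:]*1000
E
python3 - <<'E'
from h import *
for i in range(3):
    s=snapshot("wrist");p,A,B,g=cyl(s,(324,199),0,.03,.066);print(p,A,B,g,off(p,s),get_obs()["tool_pos"])
E
```

```text
[0.4405 0.1701] 3640.0 3890.394089439884 [326.6607 198.2248] [2.859  2.4626] [0.443  0.173  0.1341]
[0.4404 0.1701] 3638.5 3886.0864639864303 [327.4691 198.4367] [2.5829 2.8589] [0.4433 0.1726 0.134 ]
[0.4405 0.1701] 3638.0 3885.27435559663 [327.7254 198.7985] [2.27   2.8811] [0.4434 0.1724 0.1339]
```

>>> arm_command(commands=[0,2,2,0,100,50,0,0,0,100,50,0,0,0,100,20,0,0,0,100,0,0,0,0,100])

```text
clock: 1.92
tool_pos: [0.4463, 0.1684, 0.0122]
orientation: [-151.3, 89.5, 27.8]
force: [-0.7, 0.2, -0.2]
opening: 0.0876
```

```bash
python3 - <<'E'
from h import *
s=snapshot("wrist");s=snapshot("wrist");p,R,o=pose();print(p,o["orientation"],o["force"]);
p,A,B,g=cyl(s,(324,235),0,.03,.066);print(p,A,B,g,off(p,s));cv2.imwrite("pics/w2.png",s["frame"])
E
```

```text
[0.4471 0.1694 0.0138] [-147.1829   89.3687   32.0046] [ 0.4749 -0.3251  0.8073]
[0.4656 0.1802] 146084.5 11074.784602150554 [292.0408 275.6441] [-11.0419 -18.3027]
```

>>> arm_command(commands=[7,0,6,0,100,0,0,0,0,100,0,0,0,0,0,0,0,0,0,0,0,0,0,0,0])

```text
clock: 2.65
tool_pos: [0.4425, 0.171, 0.0094]
orientation: [-143.1, 89.0, 36.1]
force: [-0.1, 0.2, -1.6]
opening: 0.0656
```

>>> arm_command(commands=[0,0,0,0,0,0,0,0,0,0])

```text
clock: 2.9
tool_pos: [0.4424, 0.171, 0.0094]
orientation: [-143.0, 89.0, 36.2]
force: [0.5, -0.2, -0.9]
opening: 0.0654
```

>>> arm_command(commands=[-50,0,0,0,0,-50,0,0,0,0,0,0,0,0,0])

```text
clock: 3.28
tool_pos: [0.4407, 0.1695, 0.1111]
orientation: [-145.8, 89.2, 33.4]
force: [0.4, 0.1, -1.0]
opening: 0.065
```

```bash
python3 - <<'E'
from h import *
t,R,o=pose();print(t,o["orientation"],o["force"],o["opening"]);print(R)
s=snapshot("wrist");cv2.imwrite("pics/w3.png",s["frame"])
for n,sd in(("scene",(425,216)),("side",(334,139))):
    S=snapshot(n)
    for tol in(15,20,25): print(n,cyl(S,sd,.01,.024,.1,tol))
# old images: wrist0 cross etc
E
```

```text
[0.4407 0.1695 0.1111] [-145.8351   89.2172   33.3572] [ 0.439   0.123  -0.9817] 0.06499432251990585
[[ 0.0114 -0.0141 -0.9998]
 [ 0.0075 -0.9999  0.0141]
 [-0.9999 -0.0077 -0.0113]]
scene (array([ 0.603 , -0.0691]), 168853.0, 1137.3426945966203, array([307.0566, 235.212 ]))
scene (array([ 0.6001, -0.0669]), 170870.5, 1130.7511007271241, array([307.7989, 234.266 ]))
scene (array([ 0.5968, -0.0697]), 172790.5, 1124.7881381327752, array([306.516 , 233.4144]))
side (array([0.6076, 0.2405]), 578.0, 679.646042099921, array([334.2817, 139.3414]))
side (array([ 0.4586, -0.0569]), 216750.5, 1293.9615904840175, array([321.5889, 223.4734]))
side (array([ 0.4586, -0.0562]), 217078.5, 1292.0454382838216, array([321.5128, 223.2585]))
```

View pics/w3.png

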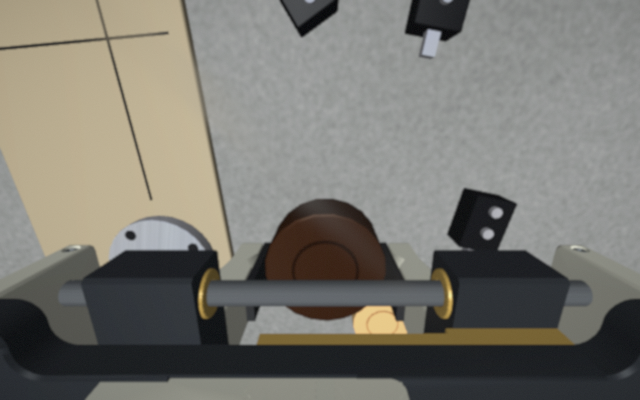

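>>> arm_command(commands=[-5,-35,-41,0,0,-5,-35,-41,0,0,-5,-35,-41,0,0,-5,-35,-41,0,0,0,0,0,0,0])

```text
clock: 4.05
tool_pos: [0.6049, 0.3053, 0.1166]
orientation: [46.1, 89.4, -134.9]
force: [-0.8, 0.2, -1.6]
opening: 0.0654
```

```bash
python3 - <<'E'
from h import *
s=snapshot("wrist");s=snapshot("wrist");cv2.imwrite("pics/w4.png",s["frame"]);t,R,o=pose();print(t,o["orientation"],R[2]);print(w2px(s,[[.605,.226,.024]]))
E
```

```text
[0.6022 0.3032 0.1167] [  42.048    89.282  -138.9114] [-0.9999  0.0084  0.0093]
[[319.5785 120.2842]]
```

View pics/w4.png

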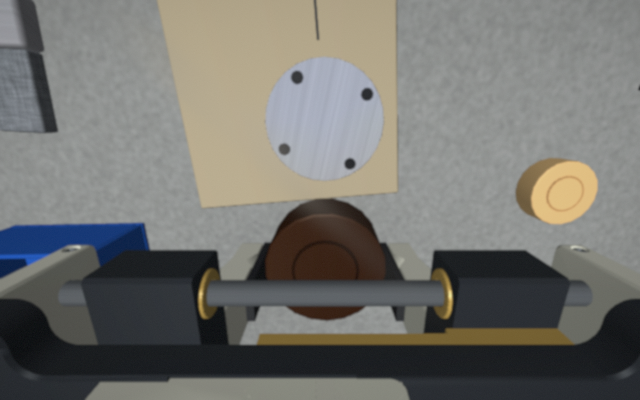

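```bash
cat >> h.py <<'E'
def inhand(s,d,zb,h,dy):
    """min row of hull of held cylinder: bottom zb below TCP.. (tool x), offset dy along tool y"""
    t,R,o=pose();a=np.linspace(0,2*np.pi,180)
    P=np.vstack([np.c_[0*a+x,dy+d/2*np.cos(a),d/2*np.sin(a)] for x in(zb,zb-h)])
    return w2px(s,P@R.T+t)
E
python3 - <<'E'
from h import *
for i in range(3):
    s=snapshot("wrist");t,R,o=pose()
    for tol in (22,): 
        p,A,B,g=cyl(s,(330,118),.01,.024,.1,tol);print(tol,p,A,B,g,off(p,s),t)
for dy in(-.003,0,.003): print(dy,inhand(s,.066,.0094,.03,dy)[:,1].min())
g=cv2.cvtColor(s["frame"],6)[185:215,320:332].mean(1);print(g.astype(int))
E
```

```text
22 [0.6017 0.2278] 12015.0 11634.531846327882 [322.4224 119.7451] [75.0526 -0.9549] [0.602  0.3029 0.1176]
22 [0.6018 0.2278] 11955.0 11546.282575320685 [322.0916 120.0034] [75.0744 -1.0143] [0.602  0.3029 0.1185]
22 [0.6017 0.2279] 11868.5 11466.556654348562 [322.3905 120.0192] [75.107  -0.7532] [0.6022 0.303  0.1193]
-0.003 203.07373147389012
0 198.29544688403539
0.003 193.4677959366959
[170 170 170 170 170 170 170 170 170 170 169 166 152 119  79  57  56  56
  57  58  59  59  59  59  59  59  59  59  64  74]
```

>>> arm_command(commands=[14,38,0,0,0,22,37,-1,0,0,20,0,0,0,0,0,0,0,0,0])

```text
clock: 4.8
tool_pos: [0.5995, 0.2242, 0.065]
orientation: [46.0, 89.7, -134.9]
force: [0.5, -0.2, -0.2]
opening: 0.0657
```

```bash
python3 - <<'E'
from h import *
s=snapshot("wrist");s=snapshot("wrist");t,R,o=pose();print(t,R[:,0],off((.6018,.2278),s))
E
```

```text
[0.6008 0.2255 0.0667] [-0.0014 -0.0027 -1.    ] [-2.3439 -0.9427]
```

>>> arm_command(commands=[12,-2.5,-1,0,0,12,0,0,0,0,0,0,0,0,0])

```text
clock: 5.28
tool_pos: [0.6025, 0.2297, 0.043]
orientation: [144.2, 89.9, -36.6]
force: [-0.3, -0.3, -1.1]
opening: 0.0654
```

```bash
python3 - <<'E'
from h import *
s=snapshot("wrist");s=snapshot("wrist");t,R,o=pose();print(t,R[:,0],off((.6018,.2278),s),o["force"])
E
```

```text
[0.6031 0.2299 0.044 ] [ 0.0024 -0.0002 -1.    ] [2.1296 1.3156] [-0.7795  0.0594 -0.5563]
```

>>> arm_command(commands=[5,2,1,0,0,0,0,0,0,0])

```text
clock: 5.62
tool_pos: [0.6022, 0.228, 0.039]
orientation: [-178.2, 89.8, 1.1]
force: [-0.3, 0.1, -1.5]
opening: 0.0655
```

```bash
python3 - <<'E'
from h import *
s=snapshot("wrist");s=snapshot("wrist");t,R,o=pose();print(t,R[:,0],off((.6018,.2278),s),o["force"])
E
```

```text
[0.6027 0.2283 0.0395] [ 0.0037  0.0005 -1.    ] [0.505  0.9061] [-0.5133  0.1378 -0.5801]
```

>>> arm_command(commands=[5,0.5,0.8,0,0,2,0,0,0,0,0,0,0,0,0])

```text
clock: 6.1
tool_pos: [0.602, 0.2278, 0.0338]
orientation: [-170.0, 89.7, 9.3]
force: [-0.2, 1.0, -0.6]
opening: 0.0656
```

>>> arm_command(commands=[0,0,0,0,100,0,0,0,0,100,0,0,0,0,100])

```text
clock: 6.48
tool_pos: [0.6021, 0.2278, 0.0336]
orientation: [-169.9, 89.7, 9.4]
force: [-0.5, -0.4, -0.6]
opening: 0.0863
```

>>> arm_command(commands=[-40,0,0,0,100,-40,-25,0,0,100,0,-50,0,0,100,0,0,0,0,100])

```text
clock: 6.98
tool_pos: [0.6028, 0.3039, 0.1154]
orientation: [-172.1, 89.8, 7.1]
force: [0.1, -0.8, -1.6]
opening: 0.0878
```

```bash
python3 - <<'E'
from h import *
s=snapshot("wrist");s=snapshot("wrist");t,R,o=pose();print(t,R[2])
q=w2px(s,[[.602,.228,.054]])[0];print(q)
print("walnut",cyl(s,q,.024,.054,.066))
cv2.imwrite("pics/w5.png",s["frame"])
q=w2px(s,[[.387,.291,.024]])[0];print(q)
S=snapshot("side");print("beech",cyl(S,(255,143),0,.024,.06))
S=snapshot("scene");print("beech",cyl(S,(424,164),0,.024,.06))
E
```

```text
[0.6026 0.3015 0.1152] [-1.      0.0004 -0.0029]
[324.2462 124.2953]
walnut (array([0.6008, 0.2268]), 6985.5, 6637.938329777331, array([325.8505, 120.3328]))
[566.0378 193.4421]
beech (array([0.3878, 0.3096]), 197.0, 343.4387272382155, array([254.5888, 143.    ]))
beech (array([0.3731, 0.2969]), 204.5, 346.9361765112262, array([423.8623, 164.1801]))
```

View pics/w5.png

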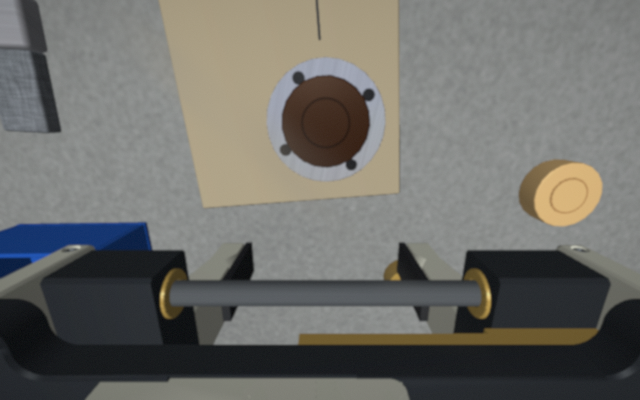

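>>> arm_command(commands=[0,2,54,0,100,0,2,54,0,100,0,2,54,0,100,0,2,53,0,100,0,0,0,0,100])

```text
clock: 7.8
tool_pos: [0.3821, 0.2898, 0.1116]
orientation: [84.8, 89.7, -96.6]
force: [-0.4, 0.8, 0.2]
opening: 0.0877
```

```bash
python3 - <<'E'
from h import *
for i in range(3):
    s=snapshot("wrist");t,R,o=pose();q=w2px(s,[[.387,.2915,.024]])[0]
    for tol in(35,45):
        p,A,B,g=cyl(s,q,0,.024,.06,tol);print(tol,q,p,A,B,g,off(p,s))
    print(t,R[2])
E
```

```text
35 [318.9151 212.357 ] [0.3851 0.2953] 3412.0 3549.8115571897943 [321.2687 212.867 ] [-4.7728 -1.3458]
45 [318.9151 212.357 ] [0.3889 0.2292] 174461.0 4127.1451216903515 [314.5463 140.3985] [61.1255 -6.7121]
[0.3836 0.2905 0.1118] [-1.      0.0039 -0.0004]
35 [320.6389 211.4116] [0.3849 0.2952] 3408.5 3549.0239461937454 [323.0827 211.8887] [-4.0952 -0.1414]
45 [320.6389 211.4116] [0.3916 0.2303] 173282.5 4116.501939194393 [313.1141 140.6869] [60.6583 -8.4168]
[0.3847 0.2911 0.1119] [-1.      0.0036 -0.0009]
35 [321.8837 210.7306] [0.385  0.2951] 3420.0 3551.89976160042 [324.2239 211.1637] [-3.7229  0.4229]
45 [321.8837 210.7306] [0.3933 0.2315] 174039.5 4104.626505718799 [312.4861 141.5381] [59.627  -9.4509]
[0.3853 0.2914 0.1118] [-1.      0.0036 -0.0009]
```

```bash
python3 - <<'E'
from h import *
s=snapshot("wrist");t,R,o=pose();f=s["frame"].copy()
c=mask(f,(324,211),35);p,A,B,g=cyl(s,(324,211),0,.024,.06,35);print(t,p,off(p,s))
a=np.linspace(0,6.283,60);P=[np.c_[p[0]+.03*np.cos(a),p[1]+.03*np.sin(a),0*a+z] for z in(0,.024)]
F=cv2.resize(f[150:275,250:400],None,fx=4,fy=4,interpolation=2)
T=lambda q:((q.reshape(-1,2)-[250,150])*4+2).astype(np.int32)
cv2.polylines(F,[T(c)],True,(0,255,0));[cv2.polylines(F,[T(w2px(s,x))],True,(255,0,0)) for x in P]
cv2.imwrite("pics/c2.png",F)
E
```

```text
[0.3856 0.2914 0.1116] [0.3849 0.2951] [-3.7015  0.7784]
```

View pics/c2.png

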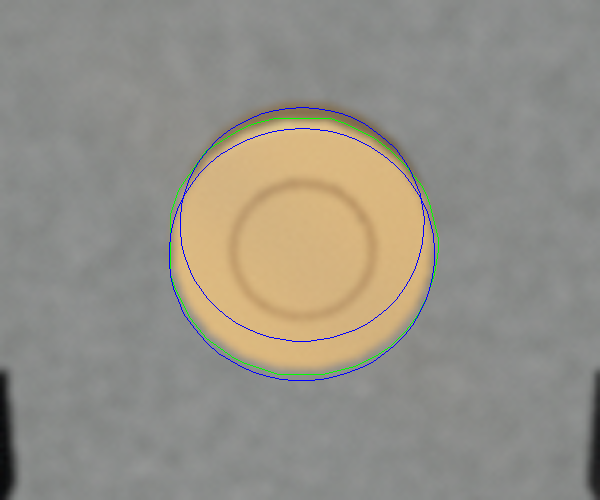

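The crop shows the beech from above. The mask missed its dark far rim, so the true centre is about 1.2 mm toward −y.

>>> arm_command(commands=[45,-1.5,0.5,0,100,40,-1,0,0,100,10,0,0,0,100,0,0,0,0,100,0,0,0,0,100])

```text
clock: 8.62
tool_pos: [0.3908, 0.2949, 0.0156]
orientation: [151.4, 89.8, -30.4]
force: [1.1, -0.5, 0.3]
opening: 0.0872
```

```bash
python3 - <<'E'
from h import *
s=snapshot("wrist");t,R,o=pose();print(t,R[2],off((.3849,.2939),s))
E
```

```text
[0.3908 0.295  0.0158] [-1.      0.0013 -0.0035] [1.3292 5.9105]
```

>>> arm_command(commands=[7,1,5.5,0,100,0,0,0,0,100,0,0,0,0,0,0,0,0,0,0,0,0,0,0,0])

```text
clock: 9.3
tool_pos: [0.3856, 0.2956, 0.0106]
orientation: [-154.6, 89.6, 23.7]
force: [0.1, -0.6, -0.3]
opening: 0.0633
```

>>> arm_command(commands=[0,0,0,0,0,0,0,0,0,0])

```text
clock: 9.55
tool_pos: [0.3856, 0.2956, 0.0106]
orientation: [-154.9, 89.6, 23.4]
force: [-0.0, -0.4, 0.8]
opening: 0.0592
```

>>> arm_command(commands=[-50,0,0,0,0,-50,0,0,0,0,-10,0,0,0,0,0,0,0,0,0])

```text
clock: 10.05
tool_pos: [0.3845, 0.2945, 0.1223]
orientation: [175.0, 89.8, -6.7]
force: [-0.8, -0.8, -1.2]
opening: 0.0595
```

```bash
cat >> h.py <<'E'
def edge(s,lo,hi,c=325):
    g=cv2.cvtColor(cv2.GaussianBlur(s["frame"],(3,1),0),6)[lo:hi,c-6:c+7].mean(1);d=np.abs(np.gradient(g));i=d.argmax()
    return lo+i,g.astype(int)
E
python3 - <<'E'
from h import *
s=snapshot("wrist");s=snapshot("wrist");t,R,o=pose();print(t,R[2],o["opening"])
for dy in(-.003,0,.003): print(dy,inhand(s,.06,.009,.024,dy)[:,1].min())
print(edge(s,185,240))
E
```

```text
[0.3842 0.2939 0.1212] [-1.      0.0023 -0.0028] 0.05931836257842778
-0.003 206.5669099225657
0 201.8549060122535
0.003 197.09436468419617
(np.int64(211), array([143, 143, 143, 143, 144, 145, 145, 145, 145, 143, 142, 142, 143,
       142, 138, 130, 124, 123, 123, 124, 125, 126, 126, 126, 128, 140,
       168, 194, 201, 196, 191, 189, 189, 189, 190, 190, 190, 190, 190,
       190, 191, 191, 191, 191, 191, 191, 192, 192, 187, 173, 155, 153,
       166, 183, 191]))
```

>>> arm_command(commands=[0,15,-54,0,0,0,16,-54,0,0,10,17,-54,0,0,15,17,-54,0,0,0,0,0,0,0])

```text
clock: 10.78
tool_pos: [0.6013, 0.2193, 0.086]
orientation: [55.7, 89.3, -125.8]
force: [-0.9, 0.2, -0.1]
opening: 0.0594
```

>>> arm_command(commands=[0,0,0,0,0,0,0,0,0,0])

```text
clock: 11.02
tool_pos: [0.5995, 0.2184, 0.0831]
orientation: [49.5, 89.0, -132.1]
force: [0.7, 0.9, 0.8]
opening: 0.0591
```

```bash
python3 - <<'E'
from h import *
s=snapshot("wrist");t,R,o=pose();print(t,R[2],off((.6015,.2283),s))
E
```

```text
[0.5994 0.2186 0.0834] [-0.9999  0.0128  0.0109] [-9.7328 -1.8784]
```

>>> arm_command(commands=[0,-9,-2,0,0,0,0,0,0,0,8,0,0,0,0,0,0,0,0,0])

```text
clock: 11.58
tool_pos: [0.6006, 0.2302, 0.0765]
orientation: [51.1, 89.2, -130.3]
force: [0.5, 0.0, -0.7]
opening: 0.0594
```

```bash
python3 - <<'E'
from h import *
s=snapshot("wrist");t,R,o=pose();print(t,R[2],off((.6015,.2283),s))
E
```

```text
[0.6009 0.2303 0.077 ] [-0.9999  0.0105  0.0081] [ 2.0204 -0.6126]
```

>>> arm_command(commands=[7,2,-0.5,0,0,0,0,0,0,0])

```text
clock: 11.88
tool_pos: [0.6013, 0.2279, 0.0695]
orientation: [52.4, 89.2, -129.0]
force: [-0.3, -0.0, -0.5]
opening: 0.0591
```

```bash
python3 - <<'E'
from h import *
s=snapshot("wrist");t,R,o=pose();print(t,R[2],off((.6015,.2283),s))
E
```

```text
[0.6017 0.2281 0.07  ] [-0.9999  0.0102  0.0074] [-0.1644  0.1862]
```

>>> arm_command(commands=[4.5,0,0,0,0,1,0,0,0,0,0,0,0,0,0])

```text
clock: 12.3
tool_pos: [0.6021, 0.228, 0.065]
orientation: [56.6, 89.3, -124.7]
force: [-0.8, -0.3, 0.8]
opening: 0.0594
```

>>> arm_command(commands=[0,0,0,0,100,0,0,0,0,100,0,0,0,0,100])

```text
clock: 12.68
tool_pos: [0.602, 0.2282, 0.0647]
orientation: [55.8, 89.3, -125.6]
force: [-0.7, -0.5, -0.8]
opening: 0.0834
```

>>> arm_command(commands=[-40,0,0,0,100,-30,-35,0,0,100,0,-40,0,0,100,0,0,0,0,100,0,0,0,0,100])

```text
clock: 13.3
tool_pos: [0.604, 0.305, 0.1353]
orientation: [51.9, 89.3, -129.5]
force: [0.3, -0.7, -0.5]
opening: 0.0876
```

```bash
python3 - <<'E'
from h import *
s=snapshot("wrist");s=snapshot("wrist");t,R,o=pose();print(t,R[2])
q=w2px(s,[[.602,.228,.078]])[0];print(q)
print("beech",cyl(s,q,.054,.078,.06,35))
f=s["frame"]
a=np.linspace(0,6.283,60)
F=cv2.resize(f[30:230,200:460],None,fx=3,fy=3,interpolation=2)
T=lambda q:((q.reshape(-1,2)-[200,30])*3+1).astype(np.int32)
for z,r,co in((.024,.05,(0,0,255)),(.054,.033,(0,255,0)),(.078,.03,(255,0,0))):
    cv2.polylines(F,[T(w2px(s,np.c_[.6015+r*np.cos(a),.2275+r*np.sin(a),0*a+z]))],True,co)
cv2.imwrite("pics/c3.png",F)
E
```

```text
[0.6041 0.3046 0.1352] [-0.9999  0.0103  0.0081]
[323.8191 121.8992]
beech (array([0.6014, 0.2254]), 5550.0, 5739.579004524276, array([324.5857, 116.2396]))
```

View pics/c3.png

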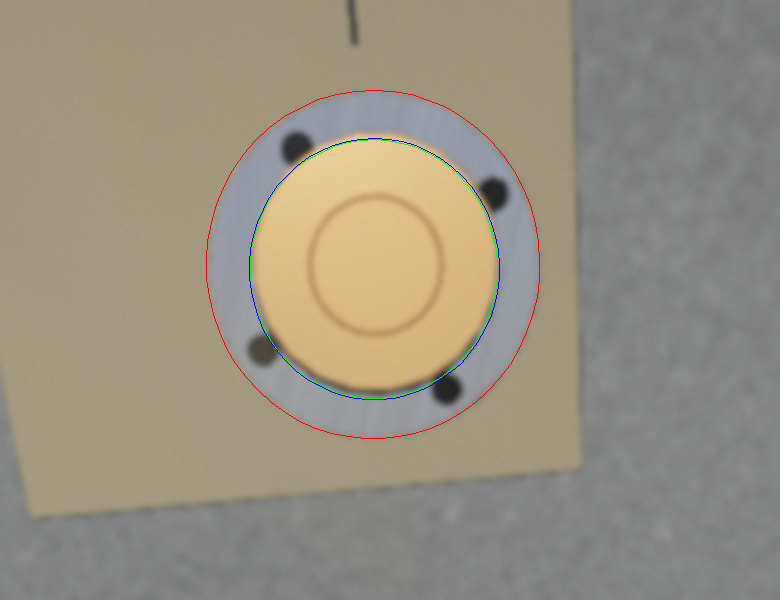

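The stack looks centred: beech about 1 mm toward −y of the walnut. Next is the pad.

>>> arm_command(commands=[5,-26,26,0,100,5,-26,26,0,100,5,-25,26,0,100,0,0,0,0,100,0,0,0,0,100])

```text
clock: 14.02
tool_pos: [0.527, 0.3803, 0.1187]
orientation: [52.6, 89.1, -129.2]
force: [-1.2, 0.1, 0.1]
opening: 0.0875
```

```bash
python3 - <<'E'
from h import *
s=snapshot("wrist");t,R,o=pose();print(t,R[2]);f=s["frame"]
q=w2px(s,[[.525,.381,.024]])[0];print(q)
r=cyl(s,q+[12,5],0,.024,.04,35);print(r,off(r[0],s));p=r[0]
F=cv2.resize(f[150:280,240:410],None,fx=4,fy=4,interpolation=2);a=np.linspace(0,6.283,60)
T=lambda q:((q.reshape(-1,2)-[240,150])*4+2).astype(np.int32)
for z in(0,.024):
    cv2.polylines(F,[T(w2px(s,np.c_[p[0]+.02*np.cos(a),p[1]+.02*np.sin(a),0*a+z]))],True,(255,0,0))
cv2.polylines(F,[T(mask(f,q+[12,5],35))],True,(0,255,0))
cv2.imwrite("pics/c4.png",F)
E
```

```text
[0.5271 0.3802 0.1187] [-0.9999  0.0122  0.0094]
[325.6167 209.4951]
(array([0.5226, 0.3863]), 1735.0, 1594.0859880514909, array([328.1333, 211.7955])) [-5.96    4.6632]
```

View pics/c4.png

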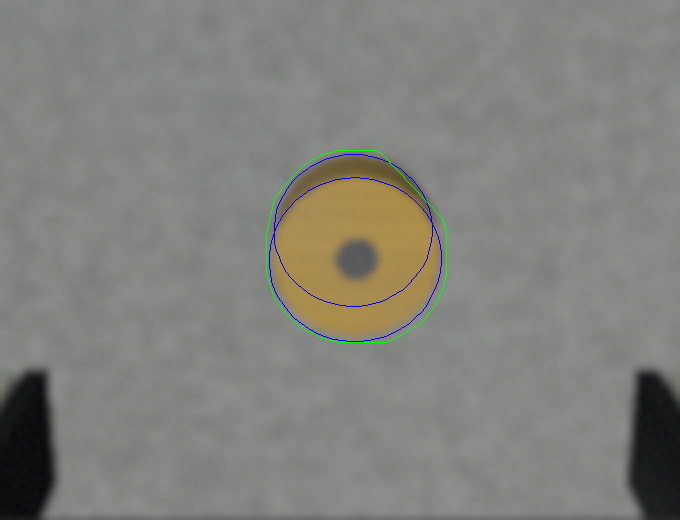

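>>> arm_command(commands=[40,-4,4,0,100,40,-2,2,0,100,20,0,2,0,100,0,0,0,0,100,0,0,0,0,100])

```text
clock: 14.7
tool_pos: [0.5232, 0.3823, 0.0184]
orientation: [56.5, 89.3, -125.6]
force: [0.4, 0.9, 0.7]
opening: 0.0878
```

```bash
python3 - <<'E'
from h import *
s=snapshot("wrist");t,R,o=pose();print(t,R[2],off((.5226,.3863),s))
E
```

```text
[0.5231 0.3823 0.0185] [-0.9999  0.0094  0.0064] [-3.9471  0.6722]
```

>>> arm_command(commands=[4,-4,0.5,0,100,5,0,0,0,100,0,0,0,0,100])

```text
clock: 15.12
tool_pos: [0.5238, 0.3875, 0.0112]
orientation: [57.2, 89.6, -125.0]
force: [-0.7, 1.3, -0.6]
opening: 0.0879
```

```bash
python3 - <<'E'
from h import *
s=snapshot("wrist");t,R,o=pose();print(t,R[2],off((.5226,.3863),s))
E
```

```text
[0.524  0.3876 0.0114] [-1.      0.0061  0.0038] [1.3892 1.3251]
```

>>> arm_command(commands=[1,1.2,1,0,100,0,0,0,0,0,0,0,0,0,0,0,0,0,0,0,0,0,0,0,0])

```text
clock: 15.8
tool_pos: [0.5229, 0.3866, 0.0107]
orientation: [58.8, 89.6, -123.3]
force: [0.4, 0.2, -0.2]
opening: 0.0535
```

>>> arm_command(commands=[0,0,0,0,0,0,0,0,0,0,0,0,0,0,0])

```text
clock: 16.18
tool_pos: [0.5229, 0.3866, 0.0107]
orientation: [58.8, 89.6, -123.3]
force: [-0.6, 0.6, -0.7]
opening: 0.0391
```

>>> arm_command(commands=[-45,0,0,0,0,-45,0,0,0,0,-45,0,0,0,0,0,0,0,0,0,0,0,0,0,0])

```text
clock: 16.8
tool_pos: [0.5215, 0.3856, 0.1461]
orientation: [50.6, 89.2, -131.6]
force: [-0.3, -0.5, -2.6]
opening: 0.0392
```

```bash
python3 - <<'E'
from h import *
s=snapshot("wrist");t,R,o=pose();print(t,R[2],o["opening"])
for dy in(-.003,0,.003):
    h=inhand(s,.04,.0105,.024,dy); print(dy,h[:180,1].min(),h[180:,1].min())
print(edge(s,195,240))
E
```

```text
[0.5219 0.3858 0.1464] [-0.9999  0.0102  0.0078] 0.03917787681154371
-0.003 222.52084125125194 237.88346645045007
0 217.9850917522448 232.7678541725451
0.003 213.40382601848822 227.5933045038202
(np.int64(231), array([141, 141, 142, 143, 144, 145, 145, 143, 142, 141, 141, 142, 142,
       142, 142, 142, 141, 141, 142, 142, 143, 141, 133, 117, 105, 100,
        98,  98,  97,  97,  97,  97,  96,  96,  97, 106, 124, 141, 149,
       150, 149, 148, 147, 147, 147]))
```

>>> arm_command(commands=[0,38,-19,0,0,0,38,-19,0,0,10,38,-19,0,0,20,38,-19,0,0,0,0,0,0,0])

```text
clock: 17.48
tool_pos: [0.5902, 0.2249, 0.1086]
orientation: [46.2, 88.6, -135.9]
force: [-0.7, 0.4, -3.3]
opening: 0.0389
```

>>> arm_command(commands=[0,0,0,0,0])

```text
clock: 17.6
tool_pos: [0.5901, 0.2244, 0.1075]
orientation: [45.9, 88.5, -136.2]
force: [0.4, 0.2, -1.0]
opening: 0.0395
```

```bash
python3 - <<'E'
from h import *
s=snapshot("wrist");t,R,o=pose();print(t,R[2],off((.6016,.227),s))
E
```

```text
[0.5897 0.2245 0.1073] [-0.9996  0.019   0.0188] [ -2.9668 -11.8411]
```

>>> arm_command(commands=[0,-2,-6,0,0,4,-1,-5,0,0,0,0,0,0,0])

```text
clock: 18.02
tool_pos: [0.6012, 0.2295, 0.1029]
orientation: [45.5, 88.5, -136.4]
force: [-0.3, 0.3, -2.5]
opening: 0.039
```

```bash
python3 - <<'E'
from h import *
s=snapshot("wrist");t,R,o=pose();print(t,R[2],off((.6016,.227),s))
E
```

```text
[0.6012 0.2295 0.1032] [-0.9997  0.0184  0.0179] [ 2.488  -0.5018]
```

>>> arm_command(commands=[5,2,-0.5,0,0,5,0,0,0,0,0,0,0,0,0])

```text
clock: 18.45
tool_pos: [0.6011, 0.2273, 0.0926]
orientation: [45.4, 88.5, -136.5]
force: [-0.5, -0.3, -1.6]
opening: 0.039
```

```bash
python3 - <<'E'
from h import *
s=snapshot("wrist");t,R,o=pose();print(t,R[2],off((.6016,.227),s))
E
```

```text
[0.6013 0.2274 0.0929] [-0.9997  0.0181  0.0176] [ 0.345  -0.3443]
```

Lower 4 mm, release, back off and check. While I'm there I'll look for the cross ahead.

>>> arm_command(commands=[3.5,0,0,0,0,1,0,0,0,0,0,0,0,0,0])

```text
clock: 18.88
tool_pos: [0.6015, 0.2273, 0.089]
orientation: [46.7, 88.6, -135.2]
force: [-1.5, 0.0, -0.5]
opening: 0.0391
```

>>> arm_command(commands=[0,0,0,0,60,0,0,0,0,60,0,0,0,0,60])

```text
clock: 19.25
tool_pos: [0.6021, 0.2277, 0.0896]
orientation: [47.9, 88.7, -133.9]
force: [0.9, -1.0, 0.3]
opening: 0.0521
```

>>> arm_command(commands=[-40,0,0,0,100,-30,-35,0,0,100,0,-40,0,0,100,0,0,0,0,100,0,0,0,0,100])

```text
clock: 19.88
tool_pos: [0.606, 0.3052, 0.1606]
orientation: [47.4, 88.7, -134.6]
force: [0.1, 0.2, -0.4]
opening: 0.0873
```

```bash
python3 - <<'E'
from h import *
s=snapshot("wrist");t,R,o=pose();print(t,R[2]);f=s["frame"]
a=np.linspace(0,6.283,60)
F=cv2.resize(f[0:230,170:470],None,fx=2.6,fy=2.6,interpolation=2)
T=lambda q:((q.reshape(-1,2)-[170,0])*2.6+1).astype(np.int32)
for z,r,co in((.024,.05,(0,0,255)),(.078,.03,(0,255,0)),(.102,.02,(255,0,0))):
    cv2.polylines(F,[T(w2px(s,np.c_[.6016+r*np.cos(a),.2268+r*np.sin(a),0*a+z]))],True,co)
cv2.imwrite("pics/c5.png",F)
E
```

```text
[0.606  0.305  0.1604] [-0.9997  0.0167  0.0154]
```

View pics/c5.png

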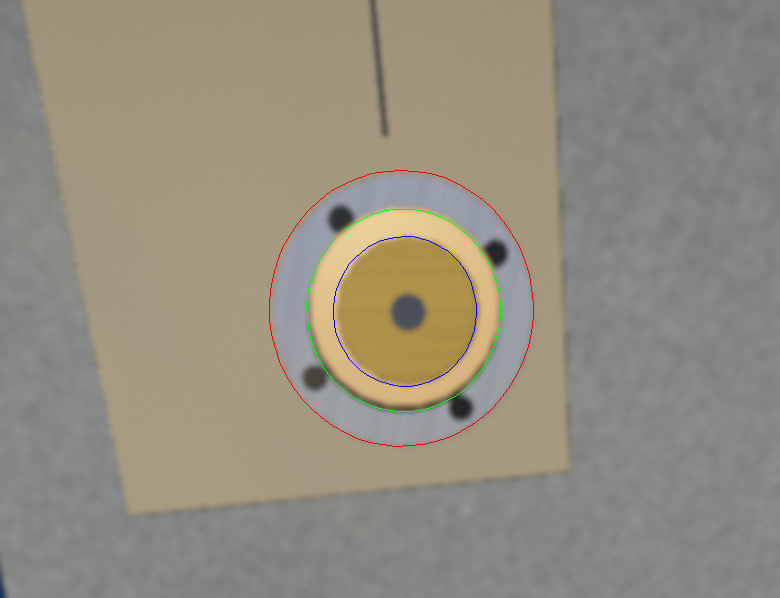

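The stack is concentric within about 1 mm (blue, green and red circles match pad, beech and plate). Next I measure the cross and board direction from above.

>>> arm_command(commands=[0,60,-4,0,100,0,60,-4,0,100,0,60,-4,0,100,0,56,0,0,100,0,0,0,0,100])

```text
clock: 20.55
tool_pos: [0.6081, 0.0584, 0.1629]
orientation: [46.5, 88.5, -135.5]
force: [0.5, 0.4, -0.3]
opening: 0.0878
```

>>> arm_command(commands=[0,0,0,0,100,0,0,0,0,100])

```text
clock: 20.8
tool_pos: [0.6079, 0.0577, 0.1629]
orientation: [46.4, 88.5, -135.7]
force: [0.6, 0.3, -0.3]
opening: 0.0879
```

```bash
python3 - <<'E'
from h import *
s=snapshot("wrist");t,R,o=pose();print(t,R[2],o["joint_pos"]);f=s["frame"];cv2.imwrite("pics/w6.png",f)
g=cv2.cvtColor(f,6)
bh=cv2.morphologyEx(g,cv2.MORPH_BLACKHAT,np.ones((9,9)));bh[230:]=0
q=w2px(s,[[.621,.028,.01]])[0];print("pred",q)
L=cv2.HoughLinesP((bh>25).astype(np.uint8)*255,1,np.pi/360,40,minLineLength=50,maxLineGap=6)
print(L[:,0] if L is not None else None)
cv2.imwrite("pics/bh.png",bh)
E
```

```text
[0.6079 0.058  0.1629] [-0.9997  0.0184  0.0174] [ 24.0849  17.9423 -12.0842   0.5769 -61.3369 -26.4647]
pred [309.0019 168.411 ]
[[215 178 361 163]
 [299  29 323 229]
 [300  28 318 179]
 [215 179 343 166]
 [ 55  49  94 136]
 [300  44 322 228]
 [ 54  50  98 147]
 [217 180 310 170]
 [307 107 322 229]
 [311 170 361 164]]
```

```bash
cat >> h.py <<'E'
def cross(s,l1,l2,zmax=230):
    """weighted line fits near two px segments; world centre & yaw of each"""
    g=cv2.cvtColor(s["frame"],6);bh=cv2.morphologyEx(g,cv2.MORPH_BLACKHAT,np.ones((9,9))).astype(float)
    bh[zmax:]=0;v,u=np.nonzero(bh>12);w=bh[v,u];out=[]
    for a,b in(l1,l2):
        a,b=np.array(a,float),np.array(b,float);d=(b-a)/np.linalg.norm(b-a);r=np.c_[u,v]-a
        al=r@d;pe=r@[-d[1],d[0]];m=(abs(pe)<4)&(al>0)&(al<np.linalg.norm(b-a))
        P=px2w(s,np.c_[u,v][m],.01)[:,:2];c=np.average(P,axis=0,weights=w[m])
        C=np.cov((P-c).T,aweights=w[m]);e=np.linalg.eigh(C)[1][:,1];out.append((c,e))
    (c1,e1),(c2,e2)=out;k=np.linalg.solve(np.c_[e1,-e2],c2-c1)
    return c1+k[0]*e1,[np.degrees(np.arctan2(e[1],e[0]))%180 for _,e in out]
E
python3 - <<'E'
from h import *
s=snapshot("wrist")
print(cross(s,((300,32),(322,225)),((217,179),(359,164))))
# same in the first wrist image is not available with its calib; faceplate: board y axis
X,_=cross(s,((300,32),(322,225)),((217,179),(359,164)));d=np.array([.6018,.2275])-X;print(np.linalg.norm(d),np.degrees(np.arctan2(-d[0],d[1])))
# holder
print(w2px(s,[[.462,-.005,.03]]))
E
```

```text
(array([0.614, 0.028]), [np.float64(93.758190858855), np.float64(3.731799723293676)])
0.19987098597607406 3.505630573058114
[[466.6318 131.954 ]]
```

>>> arm_command(commands=[10,20,48,0,100,10,20,48,0,100,10,21,48,0,100,0,0,0,-8,100,0,0,0,-8,100])

```text
clock: 21.52
tool_pos: [0.4571, 0.004, 0.1344]
orientation: [29.6, 88.5, -135.6]
force: [0.3, 1.0, 0.1]
opening: 0.0876
```

>>> arm_command(commands=[0,0,0,-8,100,0,0,0,0,100,0,0,0,0,100])

```text
clock: 21.9
tool_pos: [0.4573, 0.006, 0.1346]
orientation: [22.0, 88.5, -135.0]
force: [0.2, -0.4, 0.8]
opening: 0.0878
```

```bash
python3 - <<'E'
from h import *
s=snapshot("wrist");t,R,o=pose();print(t,R,o["joint_pos"]);f=s["frame"];cv2.imwrite("pics/w7.png",f)
cv2.imwrite("pics/c6.png",cv2.resize(f[40:290,180:460],None,fx=2.4,fy=2.4,interpolation=2))
E
```

```text
[0.4573 0.006  0.1346] [[-0.018   0.3917 -0.9199]
 [-0.0181 -0.92   -0.3914]
 [-0.9997  0.0096  0.0237]] [ 25.9807   5.462  -32.7395   0.6011 -53.1834  -3.2895]
```

View pics/c6.png

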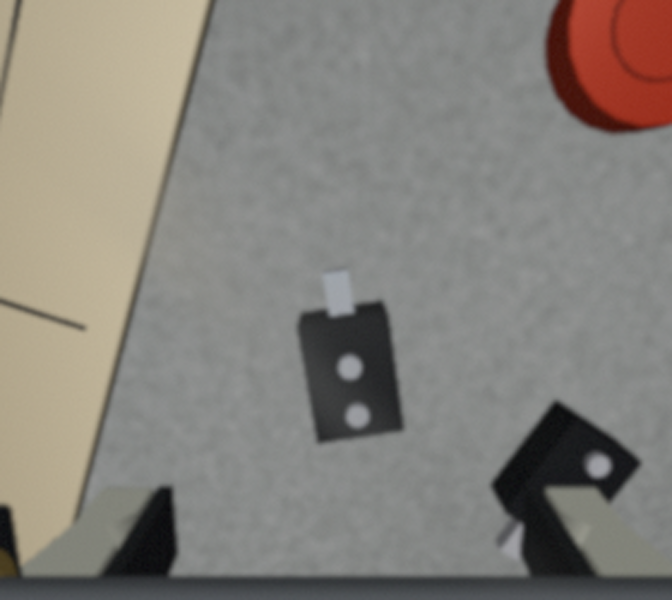

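```bash
cat >> h.py <<'E'
from scipy.optimize import minimize
def box(s,c,x0):
    """fit holder block pose (x,y,yaw deg), underside z0=x0[3], to hull contour c"""
    c=cv2.convexHull(c.reshape(-1,2).astype(np.float32));A=cv2.contourArea(c)
    def hull(x):
        a=np.radians(x[2]);r=np.array([[np.cos(a),-np.sin(a)],[np.sin(a),np.cos(a)]])
        q=np.array([[i*.025,j*.018] for i in(-1,1) for j in(-1,1)])@r.T+np.array(x[:2])/1000
        return cv2.convexHull(w2px(s,np.vstack([np.c_[q,np.full(4,x0[3]+h)] for h in(0,.03)])).astype(np.float32))
    def cost(x):
        h=hull(x);i=cv2.intersectConvexConvex(c,h)[0];return A+cv2.contourArea(h)-2*i
    best=min((minimize(cost,[x0[0]+dx,x0[1]+dy,x0[2]],method="Nelder-Mead",options=dict(initial_simplex=[[x0[0]+dx,x0[1]+dy,x0[2]],[x0[0]+5+dx,x0[1]+dy,x0[2]],[x0[0]+dx,x0[1]+5+dy,x0[2]],[x0[0]+dx,x0[1]+dy,x0[2]+6]])) for dx in(0,3) for dy in(0,3)),key=lambda r:r.fun)
    return best.x,best.fun/A
def dark(s,seed,thr,roi):
    g=cv2.cvtColor(s["frame"],6);m=np.zeros_like(g);u0,u1,v0,v1=roi;m[v0:v1,u0:u1]=g[v0:v1,u0:u1]<thr
    m=cv2.morphologyEx(m,cv2.MORPH_OPEN,np.ones((3,3)))
    n,l=cv2.connectedComponents(m);return cv2.findContours((l==l[seed[1],seed[0]]).astype(np.uint8),0,1)[0][0]
E
python3 - <<'E'
from h import *
s=snapshot("wrist")
S=px2w(s,[[325.8,192.9],[329.2,213.3]],.035);d=S[0]-S[1];print(S,np.degrees(np.arctan2(d[1],d[0])))
for thr in(75,90,105):
    c=dark(s,(320,205),thr,(295,355,150,235));p,r=box(s,c,[462,-5,-70,0]);print(thr,p,r,off(p[:2]/1000,s))
E
```

```text
[[ 0.4598 -0.0077  0.035 ]
 [ 0.449   0.0093  0.035 ]] -57.6472999385054
75 [457.0537  -1.1877 -58.3205] 0.10592502027147109 [6.3954 2.9292]
90 [456.9585  -1.6817 -58.4202] 0.057969789361544045 [6.8125 3.2103]
105 [456.8314  -2.1506 -58.3224] 0.02896623873304237 [7.194  3.5109]
```

>>> arm_command(commands=[0,6,4,-8.6,100,40,0,0,0,100,35,0,0,0,100,0,0,0,0,100,0,0,0,0,100])

```text
clock: 22.62
tool_pos: [0.4565, -0.002, 0.0598]
orientation: [17.4, 88.7, -130.9]
force: [0.8, 0.5, 0.4]
opening: 0.0879
```

```bash
python3 - <<'E'
from h import *
s=snapshot("wrist");t,R,o=pose();print(t,R,off((.4568,-.002),s),np.degrees(np.arctan2(R[1,2],R[0,2]))%360)
E
```

```text
[ 0.4564 -0.002   0.0599] [[-0.015   0.5247 -0.8512]
 [-0.0173 -0.8513 -0.5245]
 [-0.9997  0.0069  0.0219]] [ 0.1974 -0.3128] 211.6401690064665
```

>>> arm_command(commands=[25,0,0,0,100,22,0,0,0,100,0,0,0,0,100,0,0,0,0,100])

```text
clock: 23.18
tool_pos: [0.4603, -0.0009, 0.0175]
orientation: [36.6, 89.1, -111.7]
force: [0.2, -0.4, 0.3]
opening: 0.088
```

```bash
python3 - <<'E'
from h import *
s=snapshot("wrist");t,R,o=pose();print(t,R[2],off((.4568,-.002),s),np.degrees(np.arctan2(R[1,2],R[0,2]))%360)
E
```

```text
[ 0.4603 -0.0009  0.0175] [-0.9999  0.0088  0.0118] [-0.9087  3.5545] 211.64846832242029
```

>>> arm_command(commands=[5,-0.8,3.3,0,100,2,0,0,0,100,0,0,0,0,0,0,0,0,0,0,0,0,0,0,0])

```text
clock: 23.85
tool_pos: [0.4578, -0.0017, 0.0118]
orientation: [47.1, 89.3, -101.2]
force: [-1.0, 0.4, -0.3]
opening: 0.063
```

>>> arm_command(commands=[0,0,0,0,0,0,0,0,0,0,0,0,0,0,0,0,0,0,0,0])

```text
clock: 24.35
tool_pos: [0.4571, -0.0021, 0.0118]
orientation: [41.7, 89.2, -106.7]
force: [0.5, -0.1, -0.3]
opening: 0.0358
```

```bash
python3 - <<'E'
from h import *
s=snapshot("wrist");t,R,o=pose();print(t,R[2],o["opening"],o["force"],off((.4568,-.002),s),np.degrees(np.arctan2(R[1,2],R[0,2]))%360)
E
```

```text
[ 0.4571 -0.0021  0.0117] [-0.9999  0.0091  0.0103] 0.03586130016288009 [-0.3529 -0.9905  1.3726] [-0.2504  0.1711] 211.64072370377013
```

>>> arm_command(commands=[-45,0,0,0,0,-40,0,0,0,0,0,0,0,-10,0,0,0,0,-10,0,0,0,0,-10,0])

```text
clock: 25.02
tool_pos: [0.4546, -0.0011, 0.0964]
orientation: [-8.9, 89.1, -126.5]
force: [0.1, -0.6, -5.8]
opening: 0.0358
```

>>> arm_command(commands=[0,0,0,-10,0,0,0,0,-10,0,0,0,0,-10,0,0,0,0,0,0,0,0,0,0,0])

```text
clock: 25.65
tool_pos: [0.4515, -0.0014, 0.0933]
orientation: [-53.0, 88.8, -140.0]
force: [1.3, -0.3, -6.2]
opening: 0.0355
```

```bash
python3 - <<'E'
from h import *
s=snapshot("wrist");t,R,o=pose();print(t,R,o["opening"],o["force"],off((.6142,.0279),s),np.degrees(np.arctan2(R[1,1],R[0,1])),o["joint_pos"])
E
```

```text
[ 0.4514 -0.0014  0.0933] [[-0.0154  0.9985  0.0529]
 [-0.0129  0.0527 -0.9985]
 [-0.9998 -0.0161  0.0121]] 0.03611988836033778 [-0.6802  0.4357 -5.5465] [164.0489 -20.6392] 3.023066824590679 [ 25.2345   7.9245 -36.4725   0.4021 -46.7191  67.5156]
```

>>> arm_command(commands=[-2,42,-5,-0.6,0,-2,42,-5,0,0,0,42,-5,0,0,0,38,-5,0,0,0,0,0,0,0])

```text
clock: 26.32
tool_pos: [0.6179, 0.0285, 0.0927]
orientation: [-56.0, 88.8, -143.1]
force: [-1.0, -0.2, -4.7]
opening: 0.0359
```

>>> arm_command(commands=[0,0,0,0,0])

```text
clock: 26.45
tool_pos: [0.6171, 0.0283, 0.0918]
orientation: [-58.0, 88.7, -145.2]
force: [-0.2, -0.3, -5.3]
opening: 0.0358
```

```bash
python3 - <<'E'
from h import *
s=snapshot("wrist");t,R,o=pose();print(t,R[2],off((.6142,.0279),s),np.degrees(np.arctan2(R[1,1],R[0,1])));f=s["frame"];cv2.imwrite("pics/w8.png",f)
# predicted nose tip / block corners in view, dy=0
P=[[.0117-.03,.042,.005],[.0117-.03,.042,-.005],[.0117-.03,.025,.018],[.0117-.03,.025,-.018],[.0117-.035,.0,0]]
q=w2px(s,np.array(P)@R.T+t);print(q)
F=cv2.resize(f[0:290,150:490],None,fx=2,fy=2,interpolation=2)
for p in q: cv2.circle(F,tuple(int(x) for x in ((p-[150,0])*2)),3,(0,0,255),1)
cv2.imwrite("pics/c7.png",F)
E
```

```text
[0.6172 0.0284 0.0919] [-0.9997 -0.0192  0.0123] [-3.0532  0.3331] 2.803157827187244
[[337.4054 196.7844]
 [317.5334 196.7691]
 [361.9348 228.329 ]
 [292.8038 228.2715]
 [327.2911 275.7854]]
```

View pics/c7.png

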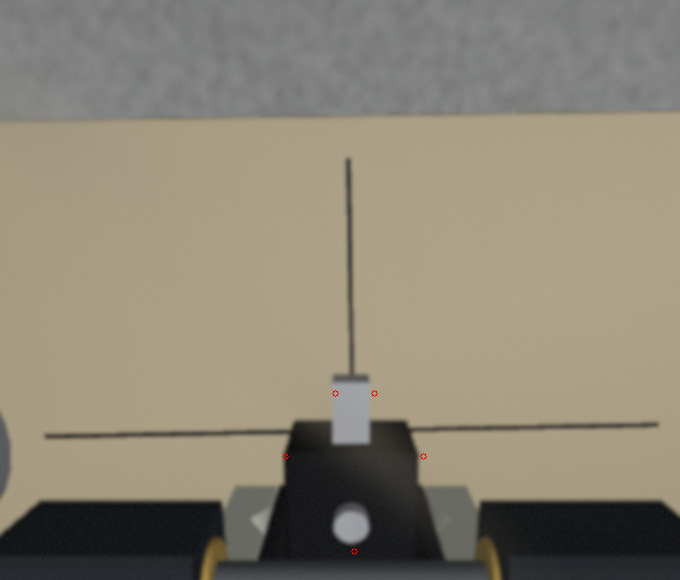

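```bash
python3 - <<'E'
from h import *
s=snapshot("wrist");t,R,o=pose()
X,a=cross(s,((324,82),(325.5,180)),((175,218),(290,216)));print(X,a,off(X,s),t,np.degrees(np.arctan2(R[1,1],R[0,1])))
X,a=cross(s,((324,82),(325.5,180)),((360,215),(477,212)));print(X,a,off(X,s))
E
```

```text
[0.614  0.0277] [np.float64(3.757310257420073), np.float64(93.79644876309331)] [-3.138   0.4784] [0.6171 0.0284 0.0922] 2.8329893306931773
[0.614  0.0277] [np.float64(3.757310257420073), np.float64(93.72749066314316)] [-3.1149  0.4781]
```

>>> arm_command(commands=[25,-3,0.4,-0.9,0,25,0,0,0,0,5,0,0,0,0,0,0,0,0,0,0,0,0,0,0])

```text
clock: 27.18
tool_pos: [0.6126, 0.0272, 0.0399]
orientation: [-52.8, 88.9, -139.1]
force: [0.2, -0.1, -5.1]
opening: 0.0362
```

```bash
python3 - <<'E'
from h import *
s=snapshot("wrist");t,R,o=pose();print(t,R[2],off((.614,.0277),s),np.degrees(np.arctan2(R[1,1],R[0,1])))
E
```

```text
[0.6128 0.0272 0.0401] [-0.9998 -0.0142  0.011 ] [ 1.2666 -0.3779] 3.709129755274259
```

>>> arm_command(commands=[12,1,-0.4,0,0,0,0,0,0,0,0,0,0,0,0])

```text
clock: 27.6
tool_pos: [0.6144, 0.0278, 0.0283]
orientation: [-49.5, 89.1, -135.8]
force: [-0.1, -0.1, -5.1]
opening: 0.0357
```

```bash
python3 - <<'E'
from h import *
s=snapshot("wrist");t,R,o=pose();print(t,R[2],off((.614,.0277),s),np.degrees(np.arctan2(R[1,1],R[0,1])),o["force"])
E
```

```text
[0.6141 0.0278 0.0281] [-0.9999 -0.0128  0.0105] [-0.1169  0.0891] 3.703543967679026 [-0.0084  0.1114 -5.5341]
```

>>> arm_command(commands=[6,0,0,0,0,0.5,0,0,0,0,0,0,0,0,0])

```text
clock: 28.02
tool_pos: [0.6144, 0.0278, 0.0219]
orientation: [-48.8, 89.1, -135.0]
force: [-0.6, 1.0, -2.8]
opening: 0.0358
```

```bash
python3 - <<'E'
from h import *
s=snapshot("wrist");t,R,o=pose();print(t,R[2],off((.614,.0277),s),np.degrees(np.arctan2(R[1,1],R[0,1])),o["force"])
E
```

```text
[0.6144 0.0278 0.0219] [-0.9999 -0.0119  0.0104] [-0.387   0.1012] 3.7159304936592887 [-0.2153  0.8353 -3.0867]
```

>>> arm_command(commands=[0,0,0,0,70,0,0,0,0,70,0,0,0,0,70,-40,0,0,0,100,-40,0,0,0,100])

```text
clock: 28.7
tool_pos: [0.6149, 0.0283, 0.1018]
orientation: [-51.1, 88.9, -137.4]
force: [1.1, 0.4, -0.7]
opening: 0.0758
```

>>> arm_command(commands=[0,-40,0,0,100,0,-40,0,0,100,0,0,0,0,100,0,0,0,0,100])

```text
clock: 29.2
tool_pos: [0.537, 0.0238, 0.1077]
orientation: [-25.8, 89.4, -112.0]
force: [0.8, -0.9, -0.6]
opening: 0.0875
```

```bash
python3 - <<'E'
from h import *
s=snapshot("wrist");t,R,o=pose();print(t,R[2]);f=s["frame"];cv2.imwrite("pics/w9.png",f)
q=w2px(s,[[.614,.0277,.04],[.656,.0305,.03]]);print(q)
F=cv2.resize(f[0:290,150:490],None,fx=2,fy=2,interpolation=2)
cv2.imwrite("pics/c8.png",F)
u,v=map(int,q[0])
for thr in(75,90,105):
    c=dark(s,(u-12,v),thr,(u-50,u+50,max(v-70,0),v+70));p,r=box(s,c,[614,28,3.7,.01]);print(thr,p,r)
E
```

```text
[0.5369 0.0238 0.1075] [-0.9999 -0.0051  0.0098]
[[327.6666 121.561 ]
 [327.6199  62.0896]]
75 [614.3364  29.0172   3.9001] 0.08032448584102661
90 [615.0055  29.0679   3.9045] 0.05084483312306947
105 [614.9825  29.3922   3.9014] 0.03611569463528616
```

View pics/c8.png

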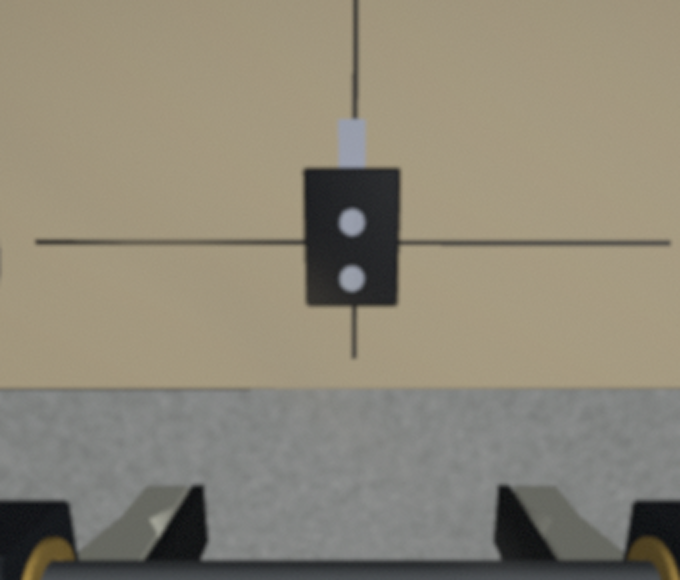

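The holder sits on the cross: cross column 354, block centre 352, horizontal line through its middle. The fit gives (615.0, 29.2) mm and 3.9°, against the cross at (614, 27.7) mm and 3.75°. I accept that and go to the gauge.

>>> arm_command(commands=[-3,-6,56,0,100,-3,-6,57,0,100,0,-6,57,0,100,0,-6,57,0,100,0,-6,57,0,100])

```text
clock: 29.88
tool_pos: [0.5323, -0.2665, 0.1161]
orientation: [-18.1, 89.3, -103.8]
force: [0.8, -0.7, 0.2]
opening: 0.0874
```

>>> arm_command(commands=[0,-6,57,0,100,0,-6,57,0,100,0,0,0,0,100,0,0,0,0,100])

```text
clock: 30.38
tool_pos: [0.5294, -0.3909, 0.1142]
orientation: [-29.6, 89.3, -115.7]
force: [0.8, -0.5, 0.4]
opening: 0.0874
```

```bash
python3 - <<'E'
from h import *
s=snapshot("wrist");t,R,o=pose();print(t,R[2],np.degrees(np.arctan2(R[1,1],R[0,1])),o["joint_pos"]);f=s["frame"];cv2.imwrite("pics/w10.png",f)
q=w2px(s,[[.52,-.39,.04]]);print(q)
h=cv2.cvtColor(f,cv2.COLOR_BGR2HSV);m=cv2.inRange(h,(100,110,40),(130,255,255))
n,l,st,ce=cv2.connectedComponentsWithStats(m);print([(st[i].tolist(),ce[i]) for i in range(1,n) if st[i,4]>60])
E
```

```text
[ 0.5294 -0.3906  0.1142] [-0.9999 -0.0062  0.0107] 3.9555674966000836 [-19.0507  23.7906 -10.2351   0.8484 -56.0614 112.5339]
[[323.8123 225.7041]]
[([309, 210, 34, 31, 259], array([324.8301, 220.2162]))]
```

```bash
python3 - <<'E'
from h import *
s=snapshot("wrist");t,R,o=pose();f=s["frame"];a=np.linspace(0,6.283,90)
def circ(x,y,z,r): return w2px(s,np.c_[x+r*np.cos(a),y+r*np.sin(a),0*a+z])
for x in(.52,.524,.528):
    print(x,[(z,c.min(0),c.max(0)) for z,r in((0,.016),(.034,.016),(.04,.012)) for c in[circ(x,-.39,z,r)]])
lab=cv2.cvtColor(f,cv2.COLOR_BGR2LAB).astype(int)
print(f[195:255,322:329].mean(1).astype(int).tolist())
print(f[218:222,295:355].mean(0).astype(int).tolist())
F=cv2.resize(f[185:265,275:375],None,fx=6,fy=6,interpolation=2);T=lambda q:((q-[275,185])*6+3).astype(np.int32)
for z,r in((0,.016),(.034,.016),(.04,.012)):cv2.polylines(F,[T(circ(.522,-.39,z,r))],True,(0,0,255))
cv2.imwrite("pics/c9.png",F)
E
```

```text
0.52 [(0, array([307.8075, 195.6405]), array([339.9258, 226.1207])), (0.034, array([305.9944, 205.9934]), array([342.2108, 239.9033])), (0.04, array([310.2629, 212.5812]), array([338.0484, 238.5233]))]
0.524 [(0, array([308.0181, 191.691 ]), array([340.2715, 222.4288])), (0.034, array([306.2235, 201.5781]), array([342.6117, 235.8114])), (0.04, array([310.5179, 208.1166]), array([338.4383, 234.3118]))]
0.528 [(0, array([308.2305, 187.7075]), array([340.6201, 218.7063])), (0.034, array([306.4547, 197.1197]), array([343.0163, 231.6812])), (0.04, array([310.7755, 203.6076]), array([338.8321, 230.0598]))]
[[137, 138, 135], [137, 137, 135], [136, 136, 134], [131, 129, 126], [120, 110, 105], [105, 81, 73], [98, 66, 54], [99, 66, 53], [100, 66, 54], [100, 69, 57], [104, 81, 72], [119, 111, 106], [138, 139, 135], [149, 143, 136], [153, 121, 108], [162, 101, 77], [173, 97, 67], [175, 98, 66], [168, 97, 69], [147, 95, 77], [123, 101, 94], [129, 122, 119], [148, 143, 139], [156, 151, 147], [154, 150, 147], [153, 149, 146], [154, 150, 147], [156, 151, 149], [158, 153, 151], [159, 154, 152], [159,
[... 810 characters left out ...]
171, 91, 56], [159, 92, 65], [144, 98, 82], [137, 112, 104], [138, 127, 123], [143, 136, 134], [148, 143, 141], [150, 145, 143], [152, 147, 145], [153, 148, 146], [155, 150, 147], [155, 150, 147], [155, 150, 147], [155, 150, 147], [155, 150, 147], [155, 150, 147], [154, 150, 146], [155, 150, 146], [153, 148, 145], [151, 146, 142], [148, 141, 138], [144, 135, 131], [141, 127, 121], [145, 119, 110], [153, 108, 92], [167, 100, 74], [175, 97, 63], [178, 100, 68], [179, 114, 87], [177, 136, 118], [170, 154, 143], [154, 152, 148], [140, 142, 139], [135, 136, 134], [134, 135, 133], [133, 135, 133], [133, 134, 132], [134, 135, 133], [134, 136, 133], [135, 136, 134], [136, 137, 135], [136, 136, 135]]
```

View pics/c9.png

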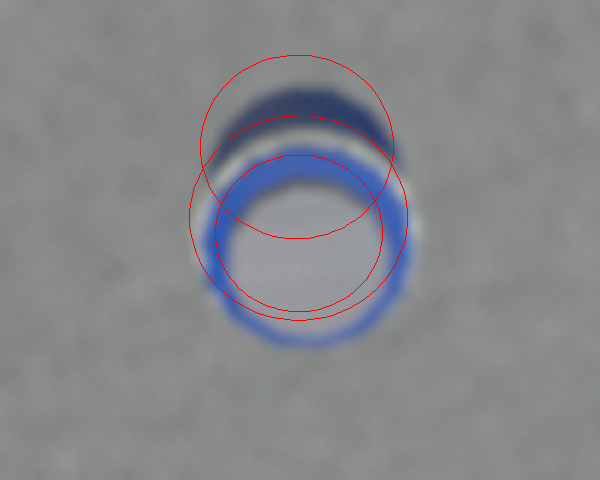

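>>> arm_command(commands=[0,-12,0,0,100,40,0,0,0,100,35,0,0,0,100,10,0,0,0,100,0,0,0,0,100])

```text
clock: 31.1
tool_pos: [0.5178, -0.388, 0.0312]
orientation: [-8.8, 89.3, -94.4]
force: [0.1, -0.8, 0.2]
opening: 0.0875
```

>>> arm_command(commands=[0,0,0,0,100])

```text
clock: 31.22
tool_pos: [0.5185, -0.3881, 0.0326]
orientation: [-2.3, 89.2, -87.9]
force: [0.1, -0.1, -0.1]
opening: 0.0876
```

```bash
python3 - <<'E'
from h import *
s=snapshot("wrist");t,R,o=pose();print(t,R[2],off((.517,-.3916),s))
E
```

```text
[ 0.5186 -0.3881  0.0327] [-0.9999 -0.0002  0.0137] [-1.8729  3.3364]
```

>>> arm_command(commands=[12,-1.8,3,0,100,8,0,0,0,100,0,0,0,0,100,0,0,0,0,100])

```text
clock: 31.78
tool_pos: [0.5177, -0.3923, 0.0129]
orientation: [7.7, 89.1, -77.8]
force: [0.2, 0.1, 0.2]
opening: 0.0877
```

```bash
python3 - <<'E'
from h import *
s=snapshot("wrist");t,R,o=pose();print(t,R[2],off((.517,-.3916),s))
E
```

```text
[ 0.5177 -0.3922  0.0129] [-0.9999  0.002   0.0147] [-0.628  -0.6581]
```

>>> arm_command(commands=[3,-0.5,-0.5,0,100,0,0,0,0,0,0,0,0,0,0,0,0,0,0,0,0,0,0,0,0])

```text
clock: 32.45
tool_pos: [0.5174, -0.3918, 0.0101]
orientation: [9.7, 89.1, -75.9]
force: [0.3, 0.1, -0.7]
opening: 0.0528
```

>>> arm_command(commands=[0,0,0,0,0,0,0,0,0,0,0,0,0,0,0,0,0,0,0,0])

```text
clock: 32.95
tool_pos: [0.5176, -0.3921, 0.0104]
orientation: [11.0, 89.1, -74.5]
force: [0.6, 0.0, -0.8]
opening: 0.0312
```

>>> arm_command(commands=[-40,0,0,0,0,-40,0,0,0,0,-30,0,0,0,0,0,0,0,0,0,0,0,0,0,0])

```text
clock: 33.58
tool_pos: [0.5149, -0.3889, 0.1202]
orientation: [-10.5, 89.3, -96.1]
force: [-0.7, -0.1, -1.3]
opening: 0.0312
```

```bash
python3 - <<'E'
from h import *
s=snapshot("wrist");t,R,o=pose();print(t,R[2],o["opening"],off((.6926,.0340),s),np.degrees(np.arctan2(R[1,1],R[0,1])))
for dy in(-.003,0,.003):
    h=inhand(s,.032,.0105,.034,dy); print(dy,h[:180,1].min(),h[180:,1].min())
print(cv2.cvtColor(s["frame"],6)[205:262,322:329].mean(1).astype(int).tolist())
E
```

```text
[ 0.5151 -0.389   0.1203] [-0.9999 -0.002   0.0117] 0.03119205732524799 [ 209.4367 -408.0942] 4.403685128883285
-0.003 229.23585502027092 253.5881654647919
0 224.76766954471623 248.28291696536886
0.003 220.25517344511124 242.91340416216067
[148, 149, 149, 149, 149, 149, 150, 149, 148, 147, 147, 147, 148, 149, 149, 149, 151, 150, 149, 148, 142, 123, 93, 68, 62, 60, 60, 58, 57, 56, 55, 54, 53, 52, 51, 54, 74, 104, 126, 140, 167, 195, 181, 123, 77, 81, 90, 91, 90, 90, 89, 89, 87, 85, 83, 86, 103]
```

>>> arm_command(commands=[0,26,-50,0,0,0,26,-51,0,0,0,26,-51,0,0,0,26,-51,0,0,0,26,-51,0,0])

```text
clock: 34.25
tool_pos: [0.6238, -0.1223, 0.1091]
orientation: [-52.5, 89.1, -138.6]
force: [1.2, -0.7, -1.8]
opening: 0.0313
```

>>> arm_command(commands=[0,26,-51,0,0,0,26,-51,0,0,0,20,-42,0,0,0,0,0,0,0,0,0,0,0,0])

```text
clock: 34.88
tool_pos: [0.6847, 0.0354, 0.0978]
orientation: [-64.6, 88.4, -150.4]
force: [-0.3, -0.5, -2.2]
opening: 0.0315
```

```bash
python3 - <<'E'
from h import *
s=snapshot("wrist");t,R,o=pose();print(t,R[2],o["opening"],off((.6934,.0341),s),np.degrees(np.arctan2(R[1,1],R[0,1])))
E
```

```text
[0.6847 0.0352 0.0978] [-0.9996 -0.0244  0.0115] 0.03147332977890888 [8.6241 1.7068] 4.16980927553391
```

>>> arm_command(commands=[20,8,1.5,0,0,20,0,0,0,0,5,0,0,0,0,0,0,0,0,0,0,0,0,0,0])

```text
clock: 35.55
tool_pos: [0.6914, 0.0289, 0.0484]
orientation: [-65.5, 88.3, -151.7]
force: [-0.7, -0.2, -1.3]
opening: 0.0315
```

```bash
python3 - <<'E'
from h import *
s=snapshot("wrist");t,R,o=pose();print(t,R[2],o["opening"],off((.6934,.0341),s),np.degrees(np.arctan2(R[1,1],R[0,1])))
E
```

```text
[0.6915 0.0289 0.0486] [-0.9996 -0.026   0.0119] 0.031154975303113744 [ 2.233  -5.0358] 3.867717849309669
```

>>> arm_command(commands=[10,2,-4.5,0,0,8,0,0,0,0,0,0,0,0,0,0,0,0,0,0])

```text
clock: 36.1
tool_pos: [0.6934, 0.0341, 0.0301]
orientation: [-64.8, 88.5, -150.9]
force: [0.8, -0.7, -2.1]
opening: 0.0314
```

```bash
python3 - <<'E'
from h import *
s=snapshot("wrist");t,R,o=pose();print(t,R[2],o["opening"],off((.6934,.0341),s),np.degrees(np.arctan2(R[1,1],R[0,1])))
E
```

```text
[0.6933 0.0341 0.0301] [-0.9996 -0.0246  0.0115] 0.03117575722253346 [0.1452 0.0213] 3.8971360505845882
```

>>> arm_command(commands=[6,0,0,0,0,3,0,0,0,0,0,0,0,0,0,0,0,0,0,0])

```text
clock: 36.65
tool_pos: [0.6932, 0.0339, 0.0208]
orientation: [-64.6, 88.5, -150.7]
force: [0.8, 0.6, -2.6]
opening: 0.0313
```

```bash
python3 - <<'E'
from h import *
s=snapshot("wrist");t,R,o=pose();print(t,o["force"],off((.6934,.0341),s))
E
```

```text
[0.6932 0.034  0.0208] [-0.3695  0.3284 -2.3415] [ 0.1724 -0.1177]
```

>>> arm_command(commands=[0,0,0,0,70,0,0,0,0,70,0,0,0,0,70,0,0,0,0,70,-40,0,0,0,70])

```text
clock: 37.33
tool_pos: [0.6925, 0.0341, 0.059]
orientation: [-66.8, 88.2, -152.9]
force: [0.9, -0.0, 1.2]
opening: 0.0612
```

>>> arm_command(commands=[-50,0,0,0,100,-30,-40,0,0,100,0,-50,0,0,100,0,-50,0,0,100,0,0,0,0,100])

```text
clock: 37.95
tool_pos: [0.5533, 0.0256, 0.1486]
orientation: [-63.2, 88.6, -149.3]
force: [1.6, 0.7, 0.1]
opening: 0.0875
```

>>> arm_command(commands=[0,0,0,0,100,0,0,0,0,100])

```text
clock: 38.2
tool_pos: [0.5543, 0.0258, 0.1494]
orientation: [-61.8, 88.7, -147.9]
force: [0.2, -0.0, -0.5]
opening: 0.0877
```

```bash
python3 - <<'E'
from h import *
s=snapshot("wrist");t,R,o=pose();print(t,R[2]);f=s["frame"];cv2.imwrite("pics/w11.png",f)
a=np.linspace(0,6.283,60);q=w2px(s,[[.615,.029,.04]])[0];print(q)
u,v=map(int,q);c=dark(s,(u-9,v),95,(u-45,u+45,max(v-50,0),v+50));p,r=box(s,c,[615,29,3.8,.01]);print(p,r)
F=cv2.resize(f[0:250,180:470],None,fx=2,fy=2,interpolation=2);T=lambda q:((q-[180,0])*2+1).astype(np.int32)
for z,r in((.044,.016),(.05,.012)):cv2.polylines(F,[T(w2px(s,np.c_[.6926+r*np.cos(a),.034+r*np.sin(a),0*a+z]))],True,(0,0,255))
S=snapshot("scene")["frame"];G=cv2.resize(S[130:320,140:500],(580,306),interpolation=2)
F=F[:294];cv2.imwrite("pics/c10.png",np.vstack([F[:,:580],G]))
E
```

```text
[0.5544 0.0259 0.1492] [-0.9997 -0.0204  0.0109]
[326.41   137.7363]
[614.5156  29.3559   3.9967] 0.0653280633140561
```

View pics/c10.png

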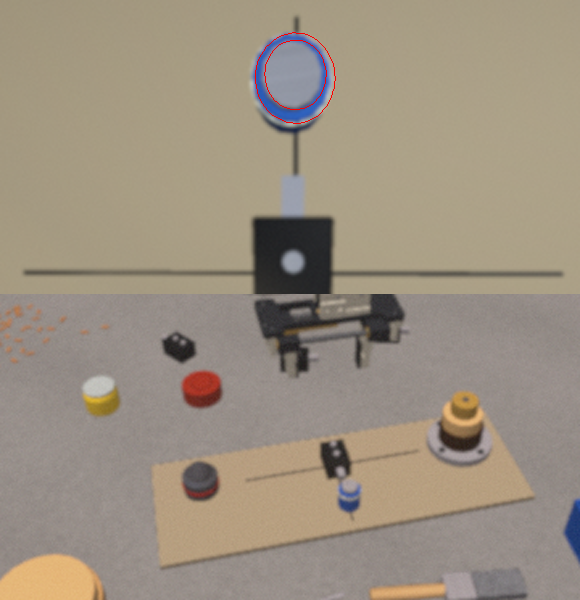

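Final picture: the gauge sits in line with the nose within about 1 mm and clear ahead of it. The stack stands, and the padauk and tin are where they started. I'm handing in.

```bash
python3 -c "
from plant import *
print(close_job(), get_obs()['clock'])"
```

```text
the job is handed in; nothing more can be done
the job is handed in; nothing more can be done
```

The layout is done and handed in at about 38 s of the 122 s allowed; the hand-in gives no verdict.

- **Stack:** walnut, beech and brass pad stand on the faceplate. In the last close view they were concentric to about 1 mm, with the beech about 1 mm off the walnut.
- **Holder:** I took the farthest of the four black blocks. The last fit put it about 1.7 mm from the cross, mostly toward +y, and turned 4.0° against the board's 3.75°. Its nose points away from the robot.
- **Gauge:** it stands ahead of the nose, aimed at 78 mm from the holder's point. Its outline was within about 1 mm sideways of the target. I did not measure the 20 mm gap separately.
- **Left alone:** I never touched the red blank or the yellow tin, and they look unmoved in the last scene picture.

**Disagreements:** the side and scene cameras differed from the wrist camera by up to about 5 mm on some objects (9 mm on the cross). I used the wrist values, because the cross-to-faceplate distance they gave, 199.9 mm, matches the stated 200 mm. The tool also picked up about 1.5° of tilt over the moves. The gripper was open and clear of everything at hand-in.

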